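Turn a tray of wax tissue blocks over into an empty tray

TASK

The wax blocks in the orange tray lie green cassette side up; turn them all over at once so that they lie wax side up in the white tray on the steel cold plate. Cap the orange tray with the upside-down white one, turn the closed pair right over without letting it topple or drop and set it on the middle of the cold plate, then lift the orange tray off and put it flat on the black drying mat, on the spot where the white tray stood. Do not touch the blocks, and leave everything else on the bench where it is.

Things in the scene. Friction and masses are not known exactly. Their poses are not given: they have to be found in the camera images.
- tray_mid (a point): Centre (half-way up) of the orange loaded tray: open tray 58 (its x) x 72 (its y) x 20 mm high, walls 4 mm, floor 6 mm, so the cavity is 50 x 64 x 14 mm. Stands mouth up at the start on the blue pad; its z axis points out of its mouth (up at the start, down once turned over). Flat rim, no catches; holds the two blocks, which stick out 8 mm above its rim. 0.08 to 0.15 kg.
- cap_mid (a point): Centre (half-way up) of the white empty tray, like the orange one but mouth down on the black mat at the start; its z axis points from mouth to closed bottom (up at the start, down once turned). Capped rim to rim the centres are 20 mm apart and the pair is 58 x 72 x 40 mm, held together only by a grip across its 58 mm that bridges the seam; stood on an end (72 mm tall) it stays standing. 0.08-0.15 kg.
- block_a_mid (a point): Centre of a tissue block, 42 (its x) x 27 (its y) x 22 mm high, about 35 g: a green grid cassette on its +z side (up at the start), cream wax on its -z side. Loose in the orange tray near its centre line, long side across the tray, 15.5 mm off the tray's centre along the tray's y. Capped, it has about 6 mm of play in height and cannot turn over inside the pair.
- block_b_mid (a point): Centre of the second block, same as the first, 15.5 mm to the other side of the tray's centre. With the blocks inside, the closed pair is held well by a grip of 60 to 80 N; over about 100 N it may spring apart.
- plate_top (a point): Centre of the top of the fixed steel cold plate, 150 x 150 mm, top 14 mm above the bench; axes along its sides. Clear at the start.
- mat_bay (a point): Point on top of the fixed black ribbed drying mat (120 (x) x 170 (y) mm, top 8 mm above the bench), 30 mm from the mat's centre towards its -y end: where the white tray stands at the start (within 10 mm) and the orange tray must end.
- pad_top (a point): Centre of the top of the fixed blue pad, 120 (x) x 170 (y) mm, top 6 mm above the bench, on which the orange tray stands 30 mm from the centre towards the pad's -y end.
- dish: Bystander: small white cup, 34 mm across and 22 mm high, on the blue pad 65 mm from its centre towards +y (95 mm from the orange tray's centre). Origin under its centre.
- mould: Bystander: steel base mould 60 x 32 x 12 mm on the black mat, 65 mm from its centre towards +y. Origin under its centre.
- jar: Bystander: jar 70 mm across, 100 mm high, blue cap, at the far side of the bench. Origin under its centre.
- slidebox: Bystander: blue slide box 90 x 170 x 35 mm at the far side. Origin under its centre.
- brush: Bystander: brush 170 mm long lying at the far side.
Things that resemble listed ones, but are neither listed nor needed, are in the scene too. What is meant by the part that bears cap_mid is not purple or red, and is the smaller of those in its own colour.

How it is judged:
On the way, in this order (a step that is already met when the one before it is completed fails the run):
1. The white tray caps the orange one rim to rim, mouth to mouth, within 7 mm, both level (horizontal distance between cap_mid and tray_mid below 0.007 m and distance between cap_mid and tray_mid below 0.0235 m and z of cap_mid in the frame of tray_mid above 0.016 m and angle between each of cap_mid, tray_mid's own z axis and vertical below 0.1 rad), for 0.2 s.
2. The closed pair lies turned over on the cold plate, orange tray on top, still rim to rim (within 8 mm) (angle between each of cap_mid, tray_mid's own z axis and vertical above 3 rad and horizontal distance between cap_mid and tray_mid below 0.008 m and distance between cap_mid and tray_mid below 0.0245 m and horizontal distance between cap_mid and plate_top below 0.045 m and z of cap_mid in the frame of plate_top below 0.015 m), for 0.2 s.
At the end, for the whole second after the job is handed in: White tray mouth up, flat on the cold plate within 45 mm of its centre, both blocks lying in it wax side up (within 10 degrees of flat); orange tray flat, either way up, on the drying mat within 40 mm of the white tray's place; all at rest, bystanders not moved over 20 mm (horizontal distance between cap_mid and plate_top below 0.045 m and z of cap_mid in the frame of plate_top below 0.015 m and angle between cap_mid's own z axis and vertical above 3 rad and horizontal distance between each of block_a_mid, block_b_mid and cap_mid below 0.032 m and angle between each of block_a_mid, block_b_mid's own z axis and vertical above 2.95 rad and z of block_a_mid in the frame of cap_mid between -0.012 and 0.012 m and z of block_b_mid in the frame of cap_mid between -0.012 and 0.012 m and horizontal distance between tray_mid and mat_bay below 0.04 m and z of tray_mid in the frame of mat_bay below 0.015 m and (angle between tray_mid's own z axis and vertical below 0.1 rad or angle between tray_mid's own z axis and vertical above 3.04 rad) and linear speed of each of cap, tray, block_a, block_b below 0.02 m/s); the robot touches nothing.
It fails at once if The robot touches a block (contact force between any of the arm, the fingers and block_a above 0.5 N or contact force between any of the arm, the fingers and block_b above 0.5 N).
It fails at once if The white tray topples or is dropped (it spins faster than 8 rad/s) (angular speed of cap above 8 rad/s).
It fails at once if A bystander is moved by more than 20 mm (distance of any of dish, mould, jar, slidebox, brush from where it was at the start of the episode above 0.02 m).
It also fails if it takes over 72 s, if anything falls off the work surface, if the arm or the gripper's body presses on something with over 40 N, if the wrist force passes 120 N, or if a joint passes its speed limit or range.

ROBOT

A 7-joint arm with a two-finger parallel gripper is mounted at the origin on the work surface. World frame = base frame: x ahead of the robot, y to its left, z up, the work surface at z = 0. Lengths are in m, angles in rad, forces in N, time in s.
With the tool pointing down it reaches from about 0.425 to 0.95 m from the base axis. Payload 4.7 kg.
Tool frame: the origin (TCP) lies midway between the tips of the shut fingers; the grasp point (between the pads) lies 19 mm behind it; z points along the fingers, y is the line along which they close (so a half turn about z gives the same grasp; the last joint's range is limited). The gripper opens to 85 mm and grips with 20 to 120 N. Pads are 22 mm wide; open, the fingers measure 114 mm over their backs; the gripper's body (76 mm by 85 mm) begins 54 mm behind the grasp point. The pads swing forward as they close: fully open they stand 13 mm farther back than shut.
Start: joints at [-1.256, 0.469, -0.049, 1.532, 0.024, 1.141, -0.082], TCP at [0.227, 0.636, 0.205] pointing down, gripper open.
Joint ranges: [-2.59, 2.59], [-0.33, 1.99], [-1.39, 1.29], [0.1, 2.45], [-1.04, 4.18], [0.21, 1.99], [-2.66, 2.66]. Speed limits (rad/s): [2.57, 2.57, 3.14, 3.14, 3.14, 3.14, 3.14].

INTERFACE

Orientations are given as a unit quaternion [x, y, z, w].
In Python, from cell import arm gives the robot as it stands. Calls block until the motion is done:
- arm.goto(position, orientation): joint-space move of the TCP to a pose.
- arm.move_straight(position, frame=None, feed=0.15, contact_N=None): straight line of the TCP; frame=None keeps the orientation; feed is the mean speed in m/s. With contact_N (N) it stops when the force on the tool has changed by that much, and returns True; else False.
- arm.set_joints(angles): joint-space move.
- arm.let_go() and arm.grab(squeeze=None): open the fingers fully, or close them until they stop; squeeze is the grip in N (None keeps the last).
- arm.wait(seconds).
- arm.ik(position, orientation): joint angles nearest the present ones, or None.
- arm.snapshot(name): name is "scene" or "top" or "wrist"; returns a dict with "image" (420x560x3 uint8, red, green, blue), "depth" (420x560 float32, m along the optical axis (not along the pixel's ray), 0 where there is no reading), "fov_y" (degrees; the focal length in pixels is half the picture's height over the tangent of half this angle, whatever the lens; pixels are square), "cx", "cy" (the principal point, pixels), "world_from_camera" (4x4, takes a point from camera to world coordinates); the wrist camera has in their place "tool_from_camera" (4x4, takes a point from camera to tool coordinates, whose origin is the TCP and whose axes are the flange's). Camera axes: x right, y down, z forward; pixel columns grow to the right and rows downward; lengths in m; the calibration is good to about 2 mm. A picture is of the moment at which its call begins: read the wrist's pose just before it.
A pose or a line that the arm cannot do raises arm.IKError and nothing moves.
- arm.finish_job(): hands the job in; it is judged then, once.
Readings, each from a call of its own:
- arm.current_time_s(): time.
- arm.current_q(): joint angles.
- arm.current_joint_velocities(): joint speeds.
- arm.current_effort(): joint torques, N m.
- arm.current_ee_pos(): TCP position.
- arm.current_ee_rot(): TCP orientation.
- arm.current_wrist_force(): force on the tool from outside, world axes, zero at the start.
- arm.current_torque(): the same for the moment, N m.
- arm.current_opening(): opening from 0.0 (shut) to 1.0 (fully open).
- arm.current_grasp_force(): force on a finger pad.
Only numpy, scipy, OpenCV 4.12 (cv2) and the standard library are available. Lean on these libraries where they do the work, as an engineer would, in place of code of your own. Each camera call takes 0.05 s, during which the arm holds its last target. There are 200 camera calls.

## Working session

There is one attempt and no reset: what is moved stays moved. The work goes in short steps, each a Python script; the robot and the scene stay as the last script left them, time stands still between calls to the robot, and variables do not carry over. Pictures are saved under pics/ and viewed, at most 10 in all, crops included, and the job is handed in when it is done.

```bash
mkdir -p pics; ls; python3 - <<'E'
from cell import arm
import cv2,numpy as np,pickle
d={}
for n in ("scene","top"):
    s=arm.snapshot(n); d[n]=s
    cv2.imwrite(f"pics/{n}0.png",s["image"][:,:,::-1]); print(n,s["fov_y"],s["cx"],s["cy"],np.round(s["world_from_camera"],3).tolist())
pickle.dump(d,open("s0.pkl","wb"))
print(arm.current_ee_rot(),arm.current_time_s())
E
```

```text
pics
scene 55.97802851523274 275.8309744949954 216.69156075269524 [[0.804, 0.439, -0.401, 0.851], [0.594, -0.577, 0.56, -0.457], [0.015, -0.689, -0.725, 0.644], [0.0, 0.0, 0.0, 1.0]]
top 42.92776768121321 280.16876650593383 209.9926523954929 [[-0.028, -0.995, 0.094, 0.439], [-1.0, 0.029, 0.005, 0.019], [-0.008, -0.094, -0.996, 1.143], [0.0, 0.0, 0.0, 1.0]]
[ 1.71031179e-01  9.85265205e-01 -8.93979043e-04 -1.14795860e-04] 0.1
```

View pics/top0.png

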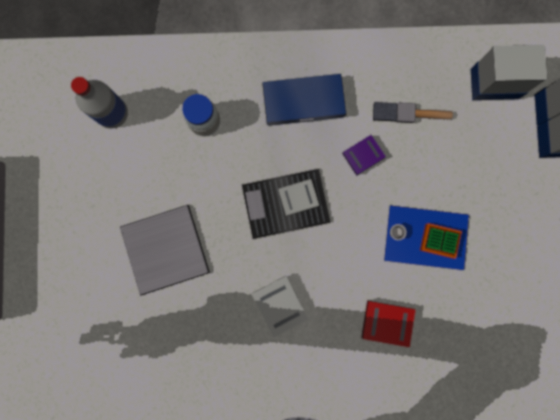

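View pics/scene0.png

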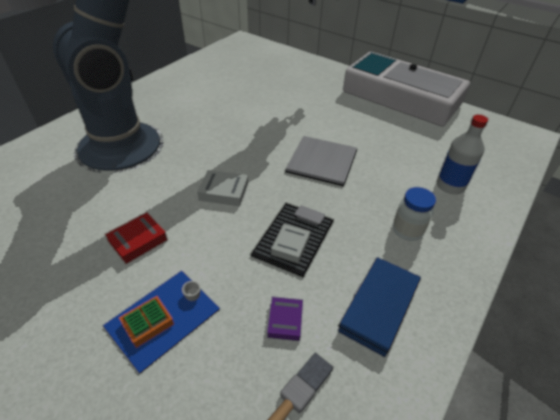

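Top view: the white tray on the black mat is at (298,197). A larger white one lies off the mat at (280,300), with purple at (365,155) and red at (389,323). By the description the cap is the small white tray on the mat. The orange tray is at (442,240), the plate at (165,250), the mould at (256,204) and the dish at (399,232).

```bash
cat > h.py <<'E'
import numpy as np,cv2
from scipy.spatial.transform import Rotation as R
def cast(s,uv,z,T=None):
    T=s["world_from_camera"] if T is None else T
    f=s["image"].shape[0]/2/np.tan(np.radians(s["fov_y"])/2)
    uv=np.atleast_2d(uv).astype(float)
    d=np.c_[(uv[:,0]-s["cx"])/f,(uv[:,1]-s["cy"])/f,np.ones(len(uv))]@T[:3,:3].T
    o=T[:3,3]
    return o+d*((z-o[2])/d[:,2])[:,None]
def rect(s,mask,z,T=None,seed=None):
    """min-area rectangle of the (largest / nearest seed) blob, in the world at height z: centre, sides, yaw of long side"""
    cs,_=cv2.findContours(mask.astype(np.uint8),cv2.RETR_EXTERNAL,cv2.CHAIN_APPROX_NONE)
    cs=[c for c in cs if cv2.contourArea(c)>100]
    c=max(cs,key=cv2.contourArea) if seed is None else max(cs,key=lambda c:cv2.pointPolygonTest(c,seed,True))
    p=cast(s,c[:,0],z,T)[:,:2]
    (cx,cy),(w,h),a=cv2.minAreaRect((p*1000).astype(np.float32))
    if w<h: w,h,a=h,w,a+90
    a=(a+90)%180-90
    return np.array([cx,cy])/1000,(w,h),a
E
python3 - <<'E'
import pickle,numpy as np,cv2
from h import *
d=pickle.load(open("s0.pkl","rb"));s=d["top"];im=s["image"];hsv=cv2.cvtColor(im,cv2.COLOR_RGB2HSV)
H,S,V=[hsv[...,i].astype(int) for i in range(3)]
for p in [(298,197),(298,180),(165,250),(256,204),(420,225),(442,255),(250,195),(310,330),(215,250),(300,150)]: print(p,hsv[p[1],p[0]],im[p[1],p[0]],s["depth"][p[1],p[0]])
roi=lambda u0,v0,u1,v1:np.pad(np.ones((v1-v0,u1-u0)),((v0,420-v1),(u0,560-u1)))>0
o=roi(370,190,490,285)
ora=o&(S>100)&((H<22)|((H>35)&(H<90)))
print("orange rim",rect(s,ora,.026,))
print("pad",rect(s,o&(S>120),.006))
m=roi(225,155,345,250)
print("mat",rect(s,cv2.morphologyEx((m&(V<95)).astype(np.uint8),cv2.MORPH_CLOSE,np.ones((9,9))),.008))
print("cap",rect(s,m&(V>140)&roi(272,175,322,217),.028))
for t in (140,150,160): print("plate",t,rect(s,roi(110,195,220,305)&(V<t),.014,))
z=roi(280,150,460,290)
cv2.imwrite("pics/c1.png",cv2.resize(im[150:310,110:490],None,fx=2,fy=2,interpolation=cv2.INTER_CUBIC)[:,:,::-1])
E
```

```text
(298, 197) [ 30  11 135] [135 135 129] 1.1246206
(298, 180) [90  5 54] [53 54 54] 1.1469727
(165, 250) [160   7 107] [107 104 106] 1.1290011
(256, 204) [165   9 108] [108 104 106] 1.126698
(420, 225) [111 228 125] [ 13  48 125] 1.1373956
(442, 255) [178 126 103] [103  52  56] 1.1287118
(250, 195) [162  12 110] [110 105 108] 1.1316936
(310, 330) [ 20  15 102] [102 100  96] 1.1263031
(215, 250) [ 10  10 151] [151 147 145] 1.1393098
(300, 150) [ 10  10 151] [151 147 145] 1.1596907
orange rim (array([ 0.47187888, -0.30829868]), (74.39747619628906, 57.97980880737305), 74.80386352539062)
pad (array([ 0.47999173, -0.28430286]), (167.66310119628906, 117.35157012939453), 81.61308288574219)
mat (array([0.56114813, 0.01087157]), (173.3307342529297, 119.94306182861328), -79.74821186065674)Traceback (most recent call last):
  File "<stdin>", line 13, in <module>
  File "h.py", line 14, in rect
    c=max(cs,key=cv2.contourArea) if seed is None else max(cs,key=lambda c:cv2.pointPolygonTest(c,seed,True))
      ~~~^^^^^^^^^^^^^^^^^^^^^^^^
ValueError: max() iterable argument is empty
```

```bash
python3 - <<'E'
import pickle,numpy as np,cv2
from h import *
d=pickle.load(open("s0.pkl","rb"));s=d["top"];im=s["image"];hsv=cv2.cvtColor(im,cv2.COLOR_RGB2HSV)
H,S,V=[hsv[...,i].astype(int) for i in range(3)]
roi=lambda u0,v0,u1,v1:np.pad(np.ones((v1-v0,u1-u0)),((v0,420-v1),(u0,560-u1)))>0
cl=lambda m:cv2.morphologyEx(m.astype(np.uint8),cv2.MORPH_CLOSE,np.ones((7,7)))
for t in (105,115): print("cap",rect(s,cl(roi(274,174,324,220)&(V>t)),.028))
for t in (125,135): print("plate",t,rect(s,cl(roi(110,195,220,305)&(V<t)&(V>75)),.014))
for t in (115,125): print("bigwhite",rect(s,cl(roi(245,270,312,335)&(V>t)),.028))
cv2.imwrite("pics/c1.png",cv2.resize(im[150:310,110:490],None,fx=2,fy=2,interpolation=cv2.INTER_CUBIC)[:,:,::-1])
E
```

```text
cap (array([ 0.57173462, -0.01399307]), (70.61840057373047, 56.8272705078125), -74.63565158843994)
cap (array([ 0.57162347, -0.01391618]), (69.0191650390625, 54.802879333496094), -74.90269565582275)
plate 125 (array([0.47119345, 0.2663248 ]), (164.7613067626953, 156.1992950439453), -73.49765396118164)
plate 135 (array([0.47119467, 0.2664986 ]), (166.72201538085938, 157.721435546875), -73.4395809173584)
bigwhite (array([0.38000031, 0.0334779 ]), (136.9020538330078, 79.83531951904297), 88.38516235351562)
bigwhite (array([0.38000366, 0.03347782]), (136.90206909179688, 79.8285903930664), 88.38514709472656)
```

View pics/c1.png

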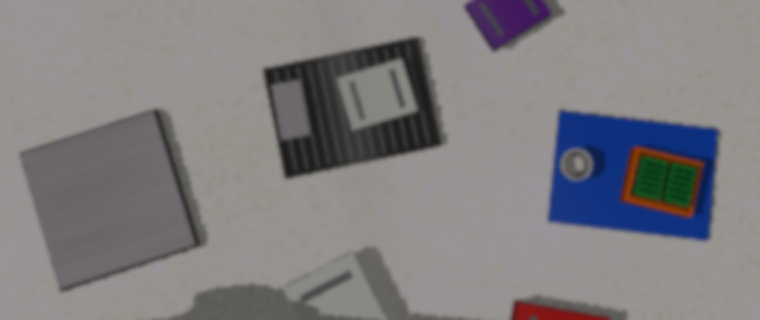

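The crop confirms it: the white tray on the mat measures 70x57 mm, so it is the cap at (0.572,-0.014). The orange tray with green cassettes measures 74x58 mm. The larger white tray off the mat is the decoy. Next I check the reach of all planned poses.

```bash
cat >> h.py <<'E'
Z=np.array([0,0,1.]); BACK=.0057; TIP=.019+BACK   # pad centre to TCP at 58 mm opening
def u(yaw): return np.array([np.cos(np.radians(yaw)),np.sin(np.radians(yaw)),0])
def quat(d,w):
    """tool z along d, closing line y along w"""
    y=w/np.linalg.norm(w); return R.from_matrix(np.c_[np.cross(y,d),y,d]).as_quat()
def pose(c,d,w): return np.array(c)+TIP*d, quat(d,w)   # pad centre at c
CAP=np.array([.5717,-.014]);CAPYAW=-74.7
ORA=np.array([.4719,-.3083]);ORAYAW=74.8
PLATE=np.array([.473,.268])
E
python3 - <<'E'
from cell import arm
from h import *
def t(p): 
    try: q=arm.ik(*p)
    except Exception as e: return None
    return None if q is None else np.round(q,2)
for nm,c,y in (("cap",CAP,CAPYAW),("ora",ORA,ORAYAW)):
    for sg in (1,-1):
        w=sg*np.cross(Z,u(y)); print(nm,sg,t(pose([*c,.035],-Z,w)),t(pose([*c,.15],-Z,w)))
print("pick1")
for T in (35,45):
  c,s=np.cos(np.radians(T)),np.sin(np.radians(T))
  for e in (1,-1):
    for sg in (1,-1):
      l=e*u(ORAYAW); w=sg*np.cross(Z,l); d=-c*Z+s*l; print(T,e,sg,t(pose([*ORA,.032],d,w)),t(pose([*ORA,.15],d,w)))
print("plate")
T=45;c=s=.7071
for yw in range(-180,180,30):
  l=u(yw)
  for sg in (1,-1):
    w=sg*np.cross(Z,l)
    ok=[t(pose([*PLATE,h],d,w)) for h,d in ((.055,-c*l-s*Z),(.15,-c*l-s*Z),(.055,c*l-s*Z),(.15,c*l-s*Z),(.04,-c*Z-s*l),(.15,-c*Z-s*l))]
    print(yw,sg,''.join('.' if o is None else 'X' for o in ok), ok[0] if ok[0] is not None else '', ok[2] if ok[2] is not None else '')
E
```

```text
cap 1 [-0.35  0.57  0.4   1.96 -0.34  0.67  0.53] [-0.45  0.42  0.52  1.89 -0.26  0.9   0.46]
cap -1 [-0.79  0.86  1.1   1.98 -0.97  0.96 -2.05] [-0.82  0.62  1.11  1.91 -0.65  1.03 -2.3 ]
ora 1 [-0.24  0.85  1.1   2.   -0.97  0.95 -2.02] [-0.28  0.61  1.12  1.93 -0.64  1.02 -2.28]
ora -1 [-0.02  0.64  0.72  1.99 -0.62  0.74  0.81] [-0.12  0.48  0.84  1.92 -0.44  0.94  0.67]
pick1
35 1 1 [ 0.29  0.84  0.72  1.82 -1.01  1.36 -1.87] [ 0.17  0.73  0.91  1.78 -0.95  1.54 -1.96]
35 1 -1 [ 0.29  0.84  0.72  1.82 -1.01  1.36  1.28] [ 0.11  0.8   1.05  1.78 -1.01  1.63  1.25]
35 -1 1 [-0.23  0.67  0.55  2.07  0.53  0.57 -0.51] [-0.42  0.51  0.79  2.03  0.38  0.75 -0.24]
35 -1 -1 [-0.01  0.61  0.25  2.06  0.78  0.69  2.41] [-0.03  0.41  0.27  2.01  0.67  0.89  2.62]
45 1 1 [ 0.48  0.86  0.52  1.76 -0.97  1.43 -1.88] [ 0.25  0.81  0.91  1.74 -1.03  1.73 -1.88]
45 1 -1 [ 0.48  0.86  0.52  1.76 -0.97  1.43  1.26] [ 0.25  0.81  0.91  1.74 -1.03  1.73  1.26]
45 -1 1 [-0.3   0.74  0.54  2.07  0.74  0.66 -0.78] [-0.49  0.59  0.8   2.04  0.55  0.78 -0.46]
45 -1 -1 [-0.07  0.68  0.22  2.06  0.95  0.82
[... 1617 characters left out ...]
XX.XX [-1.02  0.9   0.48  1.55 -0.03  1.48 -1.07] [ 0.47  0.73 -0.99  2.37  3.03  0.28  2.54]
90 1 XXXXXX [-0.68  0.79 -0.27  1.69  0.62  1.44  1.88] [ 0.72  1.09 -1.3   2.14  0.72  0.39  2.29]
90 -1 XXXXXX [-1.16  0.81  0.44  1.72  0.24  1.24 -0.9 ] [ 0.35  0.68 -0.69  2.16 -0.96  0.44  0.7 ]
120 1 XXXXXX [-0.73  0.69 -0.32  1.92  0.94  1.25  2.  ] [-0.45  0.7   0.33  1.94 -1.03  1.2  -2.04]
120 -1 XXXXXX [-1.28  0.71  0.43  1.96  0.56  0.93 -0.82] [-0.12  0.67 -0.11  1.92 -0.82  1.01  0.92]
150 1 XXXXXX [-0.75  0.59 -0.33  2.18  1.33  1.01  2.05] [-0.86  0.99  0.91  1.73 -1.01  1.72 -1.62]
150 -1 XXXXXX [-1.37  0.61  0.45  2.22  1.08  0.61 -0.93] [-0.25  0.77 -0.06  1.69 -0.53  1.31  1.04]
```

```bash
cat >> h.py <<'E'
def wristT(arm,s):
    T=np.eye(4);T[:3,:3]=R.from_quat(arm.current_ee_rot()).as_matrix();T[:3,3]=arm.current_ee_pos();return T@s["tool_from_camera"]
E
python3 - <<'E'
from cell import arm
from h import *
w=np.cross(Z,u(CAPYAW))
arm.goto(*pose([*CAP,.20],-Z,w))
p=arm.current_ee_pos();s=arm.snapshot("wrist");T=wristT(arm,s)
im=s["image"];cv2.imwrite("pics/w1.png",im[:,:,::-1])
g=cv2.cvtColor(im,cv2.COLOR_RGB2GRAY)
print(arm.current_time_s(),p,T[:3,3],cv2.projectPoints(np.zeros((1,3)),np.zeros(3),np.zeros(3),np.eye(3),None)[0].shape)
import pickle;pickle.dump((s,T),open("w1.pkl","wb"))
for t in (100,115,130):
    try: print(t,rect(s,cv2.morphologyEx((g>t).astype(np.uint8),cv2.MORPH_OPEN,np.ones((3,3))),.028,T,None))
    except Exception as e: print(e)
E
```

```text
2.75 [ 0.5718735  -0.01261757  0.17518802] [0.55289059 0.05779817 0.34463875] (1, 1, 2)
100 (array([ 0.56950049, -0.05478928]), (522.8917846679688, 377.2120361328125), 15.393186569213867)
115 (array([ 0.56950049, -0.05478928]), (522.8917846679688, 377.2120361328125), 15.393186569213867)
130 (array([ 0.56944983, -0.05412546]), (522.6270751953125, 375.94952392578125), 15.386479377746582)
```

View pics/w1.png

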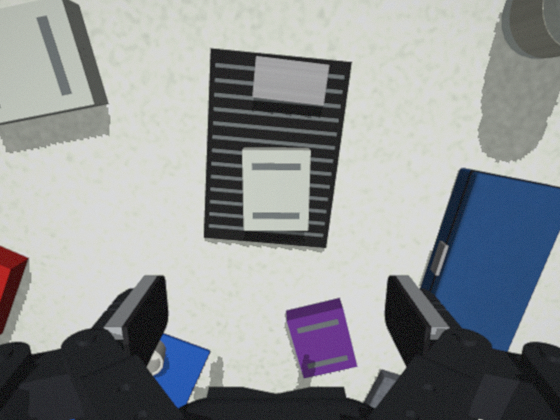

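The wrist view is clear: the cap spans (242..310, 148..231) and is well centred on the mat, with the mould at (290,80). I refine from this, then grasp.

```bash
python3 - <<'E'
from cell import arm
from h import *
import pickle
s,T=pickle.load(open("w1.pkl","rb"));g=cv2.cvtColor(s["image"],cv2.COLOR_RGB2GRAY)
m=np.zeros(g.shape,np.uint8);m[140:238,235:318]=1
k=np.ones((15,15))
for t in (150,170):
    b=cv2.morphologyEx(((g>t)&(m>0)).astype(np.uint8),cv2.MORPH_OPEN,np.ones((7,7)));b=cv2.morphologyEx(b,cv2.MORPH_CLOSE,k)
    c,sz,a=rect(s,b,.028,T);print(t,c,sz,a)
m[:]=0;m[45:250,200:355]=1
b=cv2.morphologyEx(((g<70)&(m>0)).astype(np.uint8),cv2.MORPH_CLOSE,np.ones((9,9)));print("mat",rect(s,b,.008,T))
assert np.linalg.norm(c-CAP)<.008
w=np.cross(Z,u(a if a<0 else a-180))
P,q=pose([*c,.033],-Z,w)
arm.goto(P+[0,0,.06],q)
arm.move_straight(P,feed=.08)
arm.grab(30)
print("open",arm.current_opening(),arm.current_grasp_force())
arm.move_straight(P+[0,0,.12],feed=.15)
print(arm.current_opening(),arm.current_ee_pos(),arm.current_time_s())
open("cap.txt","w").write(repr((c.tolist(),a)))
# go high beside/over the orange tray and look
w2=-np.cross(Z,u(ORAYAW)); 
arm.goto(*pose([ORA[0],ORA[1],.20],-Z,w2))
s=arm.snapshot("wrist");T=wristT(arm,s);pickle.dump((s,T),open("w2.pkl","wb"));cv2.imwrite("pics/w2.png",s["image"][:,:,::-1])
hsv=cv2.cvtColor(s["image"],cv2.COLOR_RGB2HSV);H,S,V=[hsv[...,i].astype(int) for i in range(3)]
b=cv2.morphologyEx(((S>100)&(((H<22))|((H>35)&(H<85)))).astype(np.uint8),cv2.MORPH_OPEN,np.ones((5,5)))
print("ora",rect(s,b,.026,T),arm.current_time_s())
E
```

```text
150 [ 0.57219287 -0.01328828] (72.70177459716797, 58.30164337158203) -74.98892498016357
170 [ 0.57217328 -0.01316529] (71.22686767578125, 57.13719177246094) -74.83305072784424
mat (array([0.56171356, 0.01321916]), (169.0267791748047, 118.60746002197266), -79.75650024414062)
open 0.0018623980385762344 0.0
-0.003016706211227169 [ 0.57135692 -0.01298969  0.12746072] 5.875
ora (array([ 0.30363275, -0.19741577]), (85.09699249267578, 80.0019302368164), 77.94287109375) 7.125
```

View pics/w2.png

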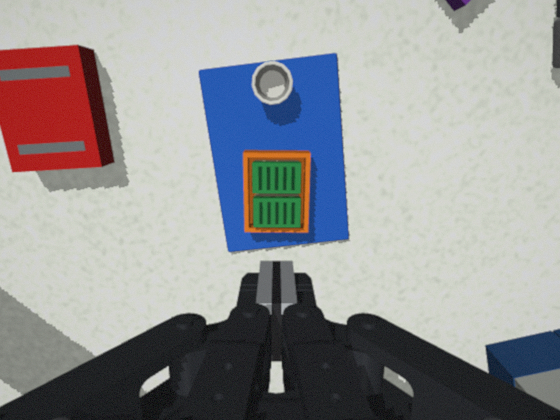

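The fingers closed empty, so the grasp missed. The view shows the orange tray at (277,193) and the dish at (272,83). I check where the cap is now.

```bash
python3 - <<'E'
from cell import arm
from h import *
import pickle
s,T=pickle.load(open("w2.pkl","rb"))
hsv=cv2.cvtColor(s["image"],cv2.COLOR_RGB2HSV);H,S,V=[hsv[...,i].astype(int) for i in range(3)]
b=cv2.morphologyEx(((S>100)&((H<22)|((H>35)&(H<85)))).astype(np.uint8),cv2.MORPH_OPEN,np.ones((5,5)));b[:140]=0;b[:,:220]=0;b[245:]=0;b[:,330:]=0
print("ora",rect(s,b,.026,T))
arm.let_go()
cv2.imwrite("pics/w3.png",np.hstack([cv2.resize(arm.snapshot("top")["image"][150:270,200:350],(600,480),interpolation=cv2.INTER_CUBIC)])[:,:,::-1])
s=arm.snapshot("top");im=s["image"];V=cv2.cvtColor(im,cv2.COLOR_RGB2HSV)[...,2]
m=np.zeros(V.shape,np.uint8);m[160:235,266:340]=1
print(rect(s,cv2.morphologyEx(((V>105)&(m>0)).astype(np.uint8),cv2.MORPH_CLOSE,np.ones((7,7))),.028), s["depth"][197,298],arm.current_time_s())
E
```

```text
ora (array([ 0.47273688, -0.30829852]), (73.3960189819336, 57.806522369384766), 74.6991195678711)
(array([ 0.57125677, -0.02354485]), (156.53640747070312, 154.2875213623047), -1.7050552368164062) 1.1273825 8.0083
```

View pics/w3.png

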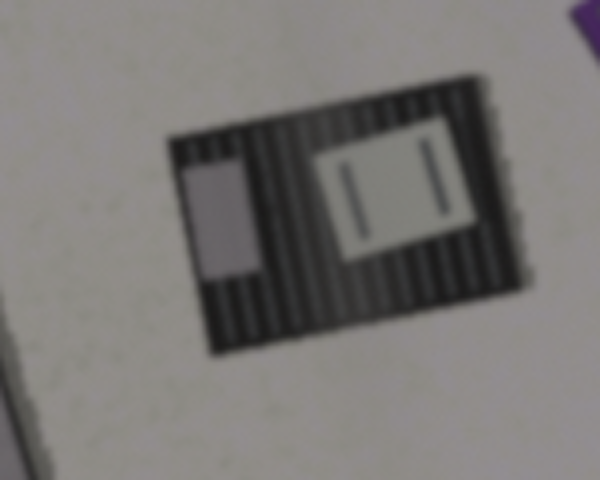

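The cap has not moved: its centre is still at about pixel (298,197). I retry with checks at the bottom.

```bash
python3 - <<'E'
from cell import arm
from h import *
c,a=eval(open("cap.txt").read())
w=np.cross(Z,u(a))
P,q=pose([*c,.033],-Z,w)
arm.goto(P+[0,0,.06],q)
arm.move_straight(P,feed=.1)
print(P,arm.current_ee_pos(),arm.current_opening(),arm.current_wrist_force())
s=arm.snapshot("wrist");a0=s["image"]
np.save("d4.npy",s["depth"]);cv2.imwrite("pics/w4.png",a0[:,:,::-1])
print(arm.current_time_s())
E
```

```text
[ 0.57217328 -0.01316529  0.0083    ] [ 0.57262477 -0.01348064  0.00859843] 1.0045379395962506 [0.55562389 0.03272643 0.30866053]
10.0583
```

View pics/w4.png

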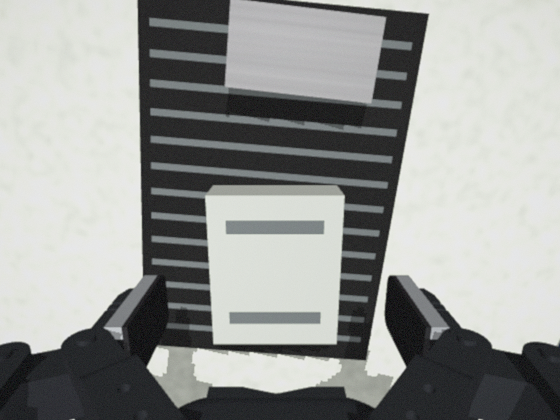

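The view shows the cap at (275,270) between the pads at (150,300) and (405,300), but the pads appear much nearer the camera than the tray. I check with depth.

```bash
python3 - <<'E'
from cell import arm
from h import *
import pickle
D=np.load("d4.npy");s,_=pickle.load(open("w2.pkl","rb"));f=210/np.tan(np.radians(s["fov_y"])/2);M=s["tool_from_camera"]
print(np.round(M,3).tolist(),f)
def pt(D,u_,v):
    z=D[v,u_];return np.round((M@[ (u_-s["cx"])/f*z,(v-s["cy"])/f*z,z,1])[:3]*1000,1)
for p in [(150,280),(158,280),(145,300),(125,325),(115,330),(160,320),(395,280),(410,300),(425,325),(275,270),(275,210)]: print(p,pt(D,*p))
print("shut")
for p in [(268,265),(268,285),(268,300),(285,265),(285,300),(255,300),(245,290)]: print(p,pt(s["depth"],*p))
E
```

```text
[[-0.0, -0.959, -0.284, 0.073], [1.0, -0.001, 0.0, -0.0], [-0.001, -0.284, 0.959, -0.169], [0.0, 0.0, 0.0, 1.0]] 369.58588962270085
(150, 280) [ 11.8 -45.8 -47.8]
(158, 280) [ 11.8 -42.8 -47.9]
(145, 300) [ 11.8 -42.7 -62.1]
(125, 325) [ 12.  -43.6 -76.6]
(115, 330) [ 10.9 -46.2 -77.4]
(160, 320) [ -3.1 -42.7 -50.4]
(395, 280) [ 12.   42.9 -48.4]
(410, 300) [ 12.1  43.3 -62.7]
(425, 325) [ 12.7  42.3 -77.7]
(275, 270) [  2.3  -0.5 -19.4]
(275, 210) [ 30.3  -0.5 -20.4]
shut
(268, 265) [ 12.   -3.2 -35.4]
(268, 285) [ 12.3  -2.9 -52.8]
(268, 300) [ 12.4  -2.7 -63.1]
(285, 265) [ 12.4   3.5 -36.2]
(285, 300) [ 12.6   2.8 -63.6]
(255, 300) [  8.7  -7.3 -56.7]
(245, 290) [  7.9 -11.4 -48.1]
```

The depth shows the real fingertips well behind the reported TCP. I measure that offset exactly.

```bash
python3 - <<'E'
from h import *
import pickle
s,_=pickle.load(open("w2.pkl","rb"));f=210/np.tan(np.radians(s["fov_y"])/2);M=s["tool_from_camera"]
v,u_=np.mgrid[0:420,0:560]
for D,n in ((s["depth"],"shut"),(np.load("d4.npy"),"open")):
    P=np.stack([(u_-s["cx"])/f*D,(v-s["cy"])/f*D,D,np.ones_like(D)],-1)@M.T*1000
    ok=(D>0)&(abs(P[...,0])<20)&(abs(P[...,1])<62)&(P[...,2]<-24)&(P[...,2]>-120)
    q=P[ok];print(n,len(q),np.percentile(q[:,2],[99,99.9,100]).round(1))
    for side in (-1,1):
        k=q[(q[:,1]*side>0)&(q[:,2]>np.percentile(q[:,2],90))];print(side,k.min(0)[:3].round(1),k.max(0)[:3].round(1))
    for z in range(-80,-28,6):
        k=q[(abs(q[:,2]-z)<3)]; 
        if len(k): print(z,"x",k[:,0].min().round(1),k[:,0].max().round(1),"|y|min",abs(k[:,1]).min().round(1),"max",abs(k[:,1]).max().round(1))
E
```

```text
shut 44364 [-38.3 -31.8 -29.5]
-1 [-11.4 -30.2 -72.6] [ 15.3  -0.1 -29.6]
1 [-10.7   0.2 -72.6] [ 15.3  30.4 -29.5]
-80 x -9.5 15.5 |y|min 2.4 max 38.4
-74 x -11.4 15.5 |y|min 1.6 max 33.8
-68 x -8.2 15.2 |y|min 0.1 max 28.5
-62 x -10.3 13.0 |y|min 0.1 max 12.3
-56 x 7.3 12.9 |y|min 0.1 max 13.6
-50 x 7.2 13.1 |y|min 0.1 max 13.8
-44 x 7.1 13.0 |y|min 0.1 max 13.7
-38 x 7.5 12.8 |y|min 0.1 max 13.8
-32 x 7.6 12.9 |y|min 0.1 max 11.9
open 34786 [-44.1 -40.5 -38.8]
-1 [-10.5 -56.5 -61. ] [ 13.1 -42.  -38.8]
1 [-10.4  42.1 -61. ] [ 12.9  56.9 -39.3]
-80 x 2.5 14.7 |y|min 42.1 max 61.8
-74 x -3.3 13.2 |y|min 42.0 max 56.4
-68 x -9.9 13.0 |y|min 42.0 max 56.7
-62 x -10.0 12.9 |y|min 41.9 max 56.8
-56 x -10.5 13.1 |y|min 42.1 max 56.9
-50 x -10.4 12.9 |y|min 42.0 max 56.7
-44 x -9.9 12.6 |y|min 42.1 max 54.6
-38 x -7.6 9.5 |y|min 42.4 max 43.3
```

The fingertips (shut) lie 30 mm behind the reported TCP and the pads 30 to 68 mm behind it, so I set the pad-centre-to-TCP offset to match and grasp.

```bash
sed -i 's/^Z=.*/Z=np.array([0,0,1.]); TIP=.030+.019+.0057   # pad centre to reported TCP at 58 mm opening (tips measured 30 mm short of it)/' h.py
sed -i 's/^ORA=.*/ORA=np.array([.4725,-.3083]);ORAYAW=74.7/' h.py
python3 - <<'E'
from cell import arm
from h import *
c,a=eval(open("cap.txt").read())
w=np.cross(Z,u(a))
P,q=pose([*c,.031],-Z,w)
hit=arm.move_straight(P,feed=.06,contact_N=6)
print(hit,P,arm.current_ee_pos(),arm.current_wrist_force())
if hit: raise SystemExit
arm.grab(30)
print("open",arm.current_opening(),arm.current_grasp_force())
if arm.current_opening()>.3:
    arm.move_straight(P+[0,0,.10],feed=.15)
    print(arm.current_opening(),arm.current_grasp_force(),arm.current_wrist_force(),arm.current_time_s())
def t(p):
    q=arm.ik(*p); return None if q is None else np.round(q,2)
for T in (30,35,40):
  cc,s=np.cos(np.radians(T)),np.sin(np.radians(T)); l=-u(ORAYAW); w=np.cross(Z,l); d=-cc*Z+s*l
  print("pick",T,t(pose([*ORA,.031],d,w)),t(pose([*ORA,.14],d,w)))
T=35;c,s=np.cos(np.radians(T)),np.sin(np.radians(T))
for yw in (-105,-90,-75,-60,-45,-30):
    l=u(yw);w=np.cross(Z,l)
    for h,d in ((.05,-c*l-s*Z),(.14,-c*l-s*Z),(.05,c*l-s*Z),(.14,c*l-s*Z),(.039,-c*Z-s*l),(.14,-c*Z-s*l)): print(yw,t(pose([*PLATE,h],d,w)))
E
```

```text
False [ 0.57217328 -0.01316529 -0.0237    ] [ 0.57221996 -0.01333417 -0.02385806] [ 0.78365467 -0.53979186  0.15488257]
open 0.6697664560115343 36.16984060703544
0.6751988414707889 32.345512211322784 [-0.32852727 -0.27029911 -1.21465804] 11.925
pick 30 [-0.35  0.82  0.84  2.08 -0.12  0.43  0.13] [-0.44  0.63  0.95  2.04  0.03  0.63  0.1 ]
pick 35 [-0.42  0.87  0.88  2.08 -0.04  0.42  0.02] [-0.49  0.67  0.99  2.05  0.11  0.62  0.  ]
pick 40 [-0.47  0.93  0.91  2.09  0.03  0.42 -0.09] [-0.54  0.72  1.01  2.06  0.18  0.61 -0.09]
-105 [ 0.74  1.27 -1.31  2.27  2.05  0.27 -2.2 ]
-105 None
-105 [-1.3   1.1   0.84  1.62 -0.1   1.43 -0.72]
-105 [-1.31  0.97  0.86  1.61 -0.01  1.53 -0.71]
-105 [ 0.53  0.97 -1.19  2.21  1.47  0.35 -1.91]
-105 [-0.    0.38 -0.42  2.19 -1.01  0.39  0.28]
-90 [ 0.57  0.99 -0.98  2.15 -0.8   0.27  0.69]
-90 [ 0.57  0.75 -0.97  2.14 -0.88  0.45  0.6 ]
-90 [-1.4   1.08  0.85  1.72 -0.    1.24 -0.63]
-90 [-1.41  0.93  0.87  1.71  0.1   1.35 -0.63]
-90 [ 0.16  0.67 -0.6   2.14 -0.78  0.32  0.44]
-90 [-0.27  0.4  -0.05  2.13 -1.01  0.68  0.51]
-75 [ 0.16  0.78 -0.42  
[... 427 characters left out ...]
.89  1.96  0.37  0.94 -0.55]
-60 [-0.34  0.66  0.05  1.98 -0.86  0.87  0.92]
-60 [-0.41  0.5   0.14  1.95 -0.79  1.03  0.78]
-45 [-0.18  0.83 -0.07  1.79 -0.77  1.26  1.07]
-45 [-0.21  0.69 -0.03  1.78 -0.77  1.38  0.99]
-45 [-1.73  1.08  1.01  2.1   0.18  0.51 -0.36]
-45 [-1.71  0.82  0.98  2.1   0.49  0.68 -0.51]
-45 [-0.36  0.7   0.04  1.88 -0.7   0.99  0.98]
-45 [-0.41  0.55  0.11  1.86 -0.66  1.15  0.88]
-30 [-0.24  0.87 -0.06  1.67 -0.61  1.39  1.11]
-30 [-0.26  0.74 -0.04  1.67 -0.62  1.51  1.04]
-30 [-1.78  1.09  1.04  2.24  0.44  0.21 -0.48]
-30 [-1.85  0.91  1.17  2.23  0.44  0.34 -0.31]
-30 [-0.38  0.73  0.03  1.8  -0.54  1.09  1.06]
-30 [-0.42  0.59  0.08  1.77 -0.53  1.26  0.99]
```

```bash
python3 - <<'E'
from cell import arm
from h import *
import pickle
w=-np.cross(Z,u(ORAYAW))
P,q=pose([*ORA,.049],-Z,w)
arm.goto(P+[0,0,.05],q)
print(arm.current_ee_pos()-P-[0,0,.05],arm.current_opening())
arm.move_straight(P+[0,0,.004],feed=.08)
hit=arm.move_straight(P-[0,0,.003],feed=.02,contact_N=4)
print(hit,arm.current_ee_pos()-P,arm.current_wrist_force())
arm.let_go()
arm.move_straight(P+[0,0,.14],feed=.2)
s=arm.snapshot("wrist");T=wristT(arm,s);pickle.dump((s,T),open("w5.pkl","wb"));im=s["image"];cv2.imwrite("pics/w5.png",im[:,:,::-1])
hsv=cv2.cvtColor(im,cv2.COLOR_RGB2HSV)
b=((hsv[...,1]<60)&(hsv[...,2]>120)).astype(np.uint8);b[:140]=0;b[:,:220]=0;b[260:]=0;b[:,335:]=0
b=cv2.morphologyEx(b,cv2.MORPH_CLOSE,np.ones((15,15)))
print("cap on top",rect(s,b,.046,T),arm.current_time_s())
E
```

```text
[ 0.00125006  0.00181151 -0.00029979] 0.6707014201569057
True [ 0.00063153 -0.00050237  0.00069234] [-0.34967483  0.12241237  4.83265767]
cap on top (array([ 0.47892047, -0.31009055]), (76.45075988769531, 71.04313659667969), 74.70797729492188) 15.4333
```

View pics/w5.png

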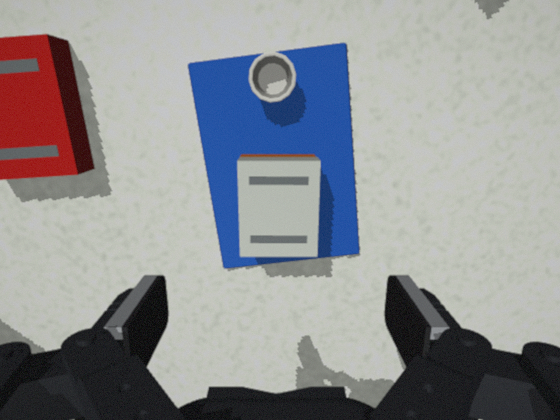

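The cap sits square on the orange tray, with corners at about (239,158) and (318,257). I check its centre, then grip the closed pair tilted and lift it.

```bash
cat >> h.py <<'E'
OFF=.007; TT=np.radians(35); C,S_=np.cos(TT),np.sin(TT)
l1=-u(ORAYAW); w1=np.cross(Z,l1); d1=-C*Z+S_*l1
E
python3 - <<'E'
from cell import arm
from h import *
import pickle
s,T=pickle.load(open("w5.pkl","rb"))
p=cast(s,[(239,158),(320,159),(318,257),(240,257)],.046,T)[:,:2];m=p.mean(0);print(m,np.linalg.norm(p[0]-p[1]),np.linalg.norm(p[1]-p[2]))
assert np.linalg.norm(m-ORA)<.006
c=(m+2*ORA)/3
P,q=pose([*c,.026+OFF],d1,w1)
arm.goto(P-.08*d1,q)
hit=arm.move_straight(P,feed=.08,contact_N=8)
print(hit,arm.current_ee_pos()-P)
if hit: raise SystemExit
arm.grab(70)
print(arm.current_opening(),arm.current_grasp_force(),arm.current_wrist_force())
arm.move_straight(P+[0,0,.03],feed=.05)
print(arm.current_opening(),arm.current_grasp_force(),arm.current_wrist_force())
arm.move_straight(P+[0,0,.19],feed=.15)
print(arm.current_opening(),arm.current_wrist_force(),arm.current_ee_pos(),arm.current_time_s())
cv2.imwrite("pics/s6.png",arm.snapshot("scene")["image"][:,:,::-1])
for yw in (-90,-75,-60,-45,-30,120,90,60):
    l=u(yw);w=np.cross(Z,l);d=-C*l-S_*Z
    print(yw,[None if x is None else np.round(x,2).tolist() for x in (arm.ik(*pose([*PLATE,h],d,w)) for h in (.05,.17))])
E
```

```text
[ 0.47352235 -0.30832172] 0.05615490885694681 0.07344656397970785
False [0.00047966 0.00019236 0.00022359]
0.6682707580985264 74.39640149474144 [-1.15089497  3.57536256  5.26867469]
0.6719915591116836 74.61034968495369 [ 0.06256572 -0.2730535  -3.44485582]
0.668363401750108 [-0.15697201 -0.27912637 -3.08417203] [ 0.46398753 -0.33812464  0.17731039] 19.5583
-90 [[0.51, 0.93, -0.89, 2.15, -1.01, 0.33, 0.88], [0.53, 0.64, -0.91, 2.13, -0.96, 0.55, 0.62]]
-75 [[0.16, 0.78, -0.42, 2.03, -1.03, 0.8, 0.99], [0.12, 0.55, -0.37, 2.02, -1.0, 0.97, 0.8]]
-60 [[-0.16, 0.78, -0.05, 1.92, -0.99, 1.13, 1.09], [-0.39, 0.6, 0.27, 1.92, -1.04, 1.38, 1.01]]
-45 [[-0.53, 0.88, 0.43, 1.81, -1.02, 1.49, 1.3], [-0.68, 0.74, 0.66, 1.8, -1.02, 1.7, 1.21]]
-30 [[-0.56, 0.92, 0.41, 1.69, -0.85, 1.58, 1.35], [-0.7, 0.79, 0.64, 1.69, -0.87, 1.79, 1.31]]
120 [[-0.53, 0.88, -0.62, 1.9, 1.17, 1.56, 1.81], [-0.53, 0.67, -0.62, 1.88, 1.06, 1.61, 2.0]]
90 [[-0.58, 0.92, -0.43, 1.66, 0.77, 1.63, 1.74], [-0.47, 0.79, -0.62, 1.64, 0.79, 1.83, 1.79]]
60 [[-0.81, 0.94, 0.14, 1.51, 0.19, 1.61, 1.86], [-0.89, 0.8, 0.26, 1.5, 0.17, 1.76, 1.95]]
```

View pics/s6.png

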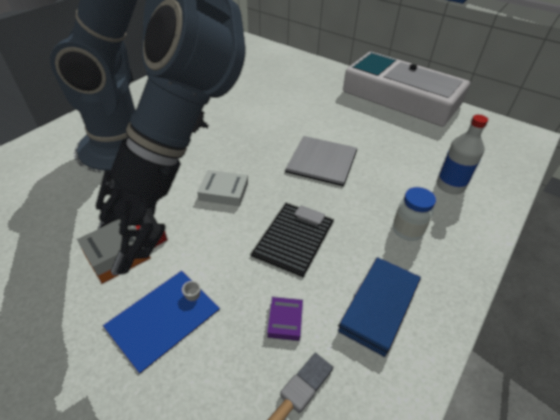

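The pair is held closed at (125,245); weight is about 3.3 N and opening 57 mm. Next I stand it on end on the plate and regrasp from the other side.

```bash
cat >> h.py <<'E'
l2=u(-60); w2=np.cross(Z,l2); d2=-C*l2-S_*Z; d3=C*l2-S_*Z; d4=-C*Z-S_*l2
E
python3 - <<'E'
from cell import arm
from h import *
c=np.array([*PLATE,.014+.036])+OFF*l2     # pad centre, pair centre over the plate
P,q=pose(c,d2,w2)
arm.goto(P+[0,0,.10],q)
print(arm.current_opening(),arm.current_time_s(),arm.current_ee_pos()-P)
arm.move_straight(P+[0,0,.012],feed=.1)
hit=arm.move_straight(P-[0,0,.006],feed=.02,contact_N=4)
print(hit,arm.current_ee_pos()-P,arm.current_wrist_force(),arm.current_opening())
print(arm.current_time_s())
s=arm.snapshot("scene");cv2.imwrite("pics/s7.png",s["image"][:,:,::-1])
E
```

```text
0.6697609452458705 21.7167 [ 0.00033424 -0.00076677  0.09962331]
True [1.24191109e-04 8.36099083e-05 2.01427787e-03] [ 0.71019575 -0.65244181  3.93789903] 0.6744095304412492
23.325
```

```bash
python3 - <<'E'
from cell import arm
from h import *
arm.let_go(); arm.wait(.3)
p=np.array(arm.current_ee_pos())
arm.move_straight(p-.13*d2,feed=.2)
s=arm.snapshot("wrist");T=wristT(arm,s);t=arm.snapshot("top")
import pickle;pickle.dump((s,T,t),open("w8.pkl","wb"))
a=s["image"];b=t["image"][170:340,80:290]
cv2.imwrite("pics/w8.png",np.vstack([np.hstack([cv2.resize(a,(400,300)),cv2.resize(b,(370,300))]),np.hstack([cv2.resize(arm.snapshot("scene")["image"][60:280,220:420],(330,300)),np.zeros((300,440,3),np.uint8)])])[:,:,::-1])
print(arm.current_time_s(),arm.current_ee_pos())
E
```

```text
25.025 [0.5055811  0.20930349 0.09353188]
```

View pics/w8.png

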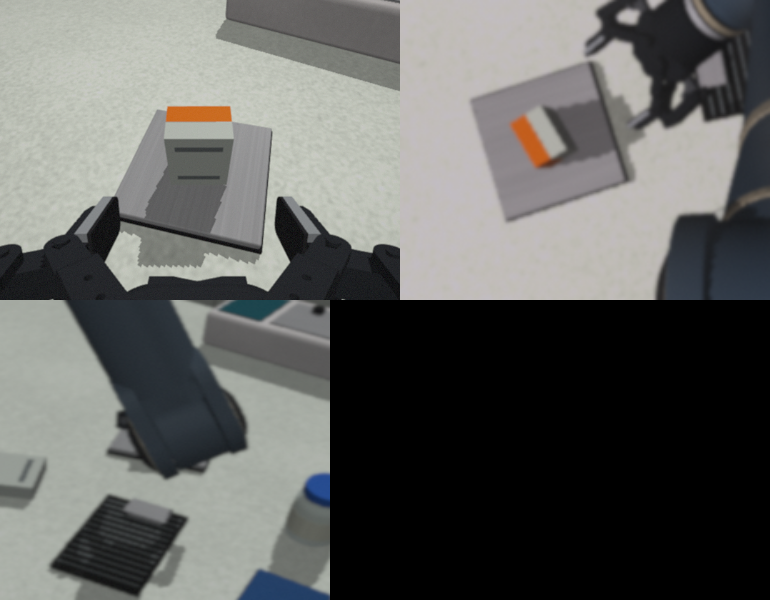

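The pair stands upright and closed on the plate: orange half on the far side, white half near, its top at about (200,120) in the wrist panel. I locate it numerically and regrasp from the orange side.

```bash
python3 - <<'E'
from cell import arm
from h import *
import pickle
s,T,t=pickle.load(open("w8.pkl","rb"))
res=[]
for n,im,TT_ in (("top",t,None),("wrist",s,T)):
    hsv=cv2.cvtColor(im["image"],cv2.COLOR_RGB2HSV);b=((hsv[...,0]<22)&(hsv[...,1]>120)&(hsv[...,2]>80)).astype(np.uint8)
    if n=="top": b[:200]=0;b[:,250:]=0
    c,sz,a=rect(im,b,.086,TT_);print(n,c,sz,a);res.append(c)
ce=np.mean(res,0)+.010*l2[:2]; print("pair centre",ce,ce-PLATE)
assert np.linalg.norm(ce-PLATE)<.015
c3=np.array([*ce,.05])-OFF*l2
P3,q3=pose(c3,d3,w2)
p=np.array(arm.current_ee_pos());arm.move_straight(p+[0,0,.12],feed=.25)
arm.goto(*pose([*ce,.19],-Z,w2))
arm.goto(P3-.09*d3+[0,0,.10],q3)
arm.move_straight(P3-.09*d3,feed=.2)
hit=arm.move_straight(P3,feed=.08,contact_N=6)
print(hit,arm.current_ee_pos()-P3,arm.current_time_s())
if hit: raise SystemExit
arm.grab(70)
print(arm.current_opening(),arm.current_grasp_force(),arm.current_wrist_force(),arm.current_time_s())
E
```

```text
top [0.46557364 0.27540424] (62.965553283691406, 19.443960189819336) 30.3364315032959
wrist [0.46784384 0.27802231] (57.62615203857422, 18.553878784179688) 29.877784729003906
pair centre [0.47170874 0.26805302] [-1.29125977e-03  5.30180569e-05]
False [8.01198685e-07 7.74055410e-04 6.16214924e-05] 29.2083
0.6710421571438141 74.47298727929592 [-0.03187925  1.2387828   3.76601472] 29.575
```

```bash
python3 - <<'E'
from cell import arm
from h import *
p=np.array(arm.current_ee_pos());arm.move_straight(p+[0,0,.13],feed=.12)
print(arm.current_opening(),arm.current_wrist_force())
P,q=pose([*PLATE,.041],d4,w2)
arm.goto(P+[0,0,.11],q)
print(arm.current_opening(),arm.current_ee_pos()-P,arm.current_wrist_force(),arm.current_time_s())
arm.move_straight(P+[0,0,.012],feed=.1)
hit=arm.move_straight(P-[0,0,.005],feed=.02,contact_N=4)
print(hit,arm.current_ee_pos()-P,arm.current_wrist_force(),arm.current_opening(),arm.current_time_s())
E
```

```text
0.6733705123753516 [ 0.20689778  0.12129572 -3.04370431]
0.6677540920179947 [-0.00098379  0.00030373  0.1094672 ] [-0.89272502 -0.0492692  -2.71459972] 32.375
True [-7.05116774e-05  1.35654949e-04  1.72670380e-03] [-0.45600727 -0.67989794  5.43998151] 0.6750139720739106 34.0833
```

```bash
python3 - <<'E'
from cell import arm
from h import *
import pickle
arm.let_go(); arm.wait(.4)
p=np.array(arm.current_ee_pos());arm.move_straight(p-.07*d4,feed=.15)
arm.goto(*pose([*PLATE,.21],-Z,w2))
s=arm.snapshot("wrist");T=wristT(arm,s);pickle.dump((s,T),open("w9.pkl","wb"))
hsv=cv2.cvtColor(s["image"],cv2.COLOR_RGB2HSV);b=((hsv[...,0]<22)&(hsv[...,1]>120)&(hsv[...,2]>80)).astype(np.uint8)
b=cv2.morphologyEx(b,cv2.MORPH_OPEN,np.ones((5,5)));b=cv2.morphologyEx(b,cv2.MORPH_CLOSE,np.ones((15,15)))
print("orange",rect(s,b,.054,T),arm.current_time_s())
# world height of the orange top and its tilt
v,u_=np.nonzero(cv2.erode(b,np.ones((9,9))));D=s["depth"][v,u_];f=210/np.tan(np.radians(s["fov_y"])/2)
Q=(np.c_[(u_-s["cx"])/f*D,(v-s["cy"])/f*D,D,np.ones(len(D))]@T.T)[:,:3]
k=np.c_[Q[:,:2]-Q[:,:2].mean(0),np.ones(len(Q))];sol=np.linalg.lstsq(k,Q[:,2],rcond=None)[0];print("plane slopes, height",sol,np.percentile(Q[:,2],[1,99]))
E
```

```text
orange (array([0.47299603, 0.26839838]), (73.21902465820312, 57.95767593383789), -60.06415939331055) 36.3083
plane slopes, height [-0.08951421  0.14922036  0.05501795] [0.05247051 0.05572735]
```

```bash
python3 - <<'E'
from cell import arm
from h import *
c=np.array([.473,.2684])
P,q=pose([*c,.058],-Z,w2)
hit=arm.move_straight(P,feed=.12,contact_N=8)
print(hit,arm.current_ee_pos()-P)
if hit: raise SystemExit
arm.grab(25)
print(arm.current_opening(),arm.current_grasp_force(),arm.current_wrist_force())
arm.move_straight(P+[0,0,.03],feed=.04)
arm.move_straight(P+[0,0,.12],feed=.15)
print(arm.current_opening(),arm.current_wrist_force(),arm.current_time_s())
s=arm.snapshot("top");hsv=cv2.cvtColor(s["image"],cv2.COLOR_RGB2HSV)
w=np.cross(Z,u(-79.75))
P,q=pose([.5695,-.0148,.032],-Z,w)
arm.goto(P+[0,0,.10],q)
print(arm.current_opening(),arm.current_wrist_force())
arm.move_straight(P+[0,0,.012],feed=.12)
hit=arm.move_straight(P-[0,0,.005],feed=.02,contact_N=4)
print(hit,arm.current_ee_pos()-P,arm.current_opening(),arm.current_time_s())
E
```

```text
False [0.00056824 0.00028526 0.00066697]
0.6698143850883282 27.766799926757812 [-1.2414664  -0.22652798  4.72451984]
0.6739154102816662 [-0.70351752  0.03551803 -0.73219476] 39.75
0.6747570191827401 [-0.42868643  0.09420015 -0.12668492]
True [-3.19683409e-05  1.12301730e-04  5.56998641e-04] 0.6735119183466411 42.4417
```

```bash
python3 - <<'E'
from cell import arm
from h import *
arm.let_go()
p=np.array(arm.current_ee_pos());arm.move_straight(p+[0,0,.15],feed=.2)
s=arm.snapshot("wrist");T=wristT(arm,s)
hsv=cv2.cvtColor(s["image"],cv2.COLOR_RGB2HSV);b=((hsv[...,0]<22)&(hsv[...,1]>120)&(hsv[...,2]>80)).astype(np.uint8)
print("orange",rect(s,cv2.morphologyEx(b,cv2.MORPH_OPEN,np.ones((5,5))),.028,T))
arm.goto(*pose([*PLATE,.21],-Z,w2))
s=arm.snapshot("wrist");T=wristT(arm,s)
hsv=cv2.cvtColor(s["image"],cv2.COLOR_RGB2HSV);im=s["image"]
f=210/np.tan(np.radians(s["fov_y"])/2);v,u_=np.mgrid[0:420,0:560];D=s["depth"]
Q=np.stack([(u_-s["cx"])/f*D,(v-s["cy"])/f*D,D,np.ones_like(D)],-1)@T.T
for off in (-15.5,15.5,0,34):
    c=PLATE+off/1000*l2[:2]; k=(D>0)&(np.hypot(Q[...,0]-c[0],Q[...,1]-c[1])<(.008 if abs(off)==15.5 else .0015))&(Q[...,2]<.1)
    a=Q[k];A=np.c_[a[:,:2]-c,np.ones(len(a))];sl=np.linalg.lstsq(A,a[:,2],rcond=None)[0]
    print(off,k.sum(),"z",np.median(a[:,2]).round(4),"slope",sl[:2].round(3),"rgb",np.median(im[k],0),"hsv",np.median(hsv[k],0))
print("green px",((hsv[...,0]>38)&(hsv[...,0]<85)&(hsv[...,1]>90)).sum())
cv2.imwrite("pics/w10.png",im[:,:,::-1])
print(arm.current_time_s())
E
```

```text
orange (array([ 0.56915546, -0.01327752]), (75.19219970703125, 59.03815460205078), -79.74551010131836)
-15.5 330 z 0.0423 slope [0.001 0.001] rgb [182. 175. 140.] hsv [ 26.  59. 182.]
15.5 262 z 0.0423 slope [-0.001 -0.007] rgb [182. 174. 139.] hsv [ 25.  60. 182.]
0 11 z 0.0426 slope [ 0.11  -0.117] rgb [182. 178. 142.] hsv [ 27.  56. 182.]
34 10 z 0.0343 slope [-0.279  0.247] rgb [164.  167.5 161. ] hsv [ 47.   11.5 167.5]
green px 388
44.9917
```

```bash
python3 -c "
from cell import arm
print(arm.finish_job())"
```

```text
the job is handed in; nothing more can be done
None
```

The job is handed in at about 45 s of the 72 s. Both blocks lie flat and wax side up in the white tray on the middle of the cold plate, and the orange tray lies flat on the white tray's old spot on the mat; the verdict was not returned, and I did not re-measure the bystanders at the end.

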